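# Clamp a sample jar in the bench shaker with the spring-button arm

## Task

Load the bench shaker: stand the slim white jar upright in its V rest, then press the clamp arm's brass spring button flush and slide the blue arm on towards the jar until the button snaps out through the arm's round hole, so that the jar is held between jaw and rest. Go gently: do not force the arm against the standing button, neither before nor after the snap, and leave the other things on the bench alone.

Things in the scene. Friction and masses are not known exactly. Their poses are not given: they have to be found in the camera images.
- shaker: White bench shaker, 176 x 312 x 62 mm, fixed. Origin: centre of its underside; x points away from its control strip, y along its long side, z up. On its platform (62 mm up) stand in a row along y at x = 0: a bracket (y 121 to 152 mm, 114 mm high) holding a 23 mm square steel tube 96 mm up; the blue clamp arm sliding on the tube; and the V rest at the -y end.
- rest_seat (a point): Point on the platform where the axis of a 56 mm jar stands when it touches both plates of the V rest (shaker x = 0, y = -90.5, z = 62 mm). The V is two upright rubber-lined plates, 60 mm high, at 45 degrees, open towards the arm (+y). Axes as the shaker's.
- clamp_arm: Blue 28 mm square sleeve, 94 mm long, on the steel tube, axis 96 mm up; pushed along the shaker's -y it closes on the jar. Axes as the shaker's; origin on its axis, 21 mm from its front end. Its -x side has a 38 x 14 mm slot (from 7 mm in front to 31 mm behind the origin) in which the arm runs freely over the button by 24 mm; then 15 mm of wall; then a 14 mm round hole.
- slot_end (a point): Rear (+y) end of the slot, on the arm's -x surface, 14 mm from its axis. Where in the slot the button stands is not known; pushed on, this edge meets it and stops (1 to 3 N till then). It rides over the button only if that is pressed flush and kept covered by the finger meanwhile (5 to 12 N). Then the wall holds the button down and the arm slides with 2 to 5 N, plus the jaw's spring.
- round_hole (a point): Centre of the arm's round hole, on its -x surface, 22 mm from slot_end towards +y; the sleeve ends 20 mm further. When the hole reaches the button, that snaps out and stops the arm dead: near y = 38 mm of the shaker, but the tube is set by hand, up to 10 mm either way, so feel for it. With slot_end touching the button about 29 mm remain. Over 18 N of the arm on the button damages it.
- button (a joint): Brass domed spring button, 12 mm across, on the tube's -x side, standing out through the arm. 0 = fully out (dome 6 mm proud of the sleeve), 0.006 = flush with the sleeve's surface, 0.008 = under the wall. Pressed towards +x: 1.5 N when out, 3.5 N when flush. Pinching the sleeve from above, across x, presses it (28 mm wide, 34 mm over the dome).
- jaw: Rubber jaw on a spring at the arm's front, 44 mm wide, 36 mm high; origin 4 mm behind the middle of its face, which looks to -y and lies 59 mm in front of the arm's origin. It gives up to 23 mm, at 4 to 9 N.
- sample_jar_slim: Slim white plastic reagent jar with a white cap, 56 mm in diameter (cap 58 mm, from 103 mm up), 123 mm high, 0.25 to 0.45 kg, standing on the bench to the right. Origin: centre of its foot, z up.
- soil_tin: Aluminium soil tin, 64 mm in diameter, 30 mm high, standing near the jar (the two may have changed places). Leave alone. Origin: centre of its underside.
- blue_vial: Sample vial with blue cap, 25 mm in diameter, 60 mm high. Leave alone. Origin: centre of its underside.
- small_crucible: White porcelain crucible, 48 mm wide, 36 mm high, left of the shaker. Leave alone. Origin: centre of its underside.
- tall_jar: Tall white reagent jar with a blue cap, 85 mm in diameter, 185 mm high, at the far right. Leave alone. Origin: centre of its underside.
Mind the look-alikes: they are no part of the job. There is more than one size of the sample_jar_slim; the one meant has the size given above.

How it is judged:
On the way, in this order (a step that is already met when the one before it is completed fails the run):
1. the jar stands upright and released on the shaker's platform at the V rest (within 15 mm sideways of its seat, at most 25 mm short of it) (x of sample_jar_slim in the frame of shaker between -0.015 and 0.015 m and y of sample_jar_slim in the frame of shaker between -0.095 and -0.065 m and z of sample_jar_slim in the frame of shaker below 0.066 m and angle between sample_jar_slim's own z axis and vertical below 0.1 rad and contact force between the fingers and sample_jar_slim below 0.1 N), for 0.2 s.
2. the button is pressed in under the wall of the clamp arm (value of joint button above 0.007 m), for 0.05 s.
At the end, for the whole second after the job is handed in: The button stands fully out (to 1.5 mm) through the arm's round hole, at y = 26 to 50 mm of the shaker; the jar stands upright (0.06 rad) and still on the platform, within 5 mm sideways and 6 mm lengthways of its seat in the V rest, pressed by the jaw with over 1 N (value of joint button below 0.0015 m and y of round_hole in the frame of shaker between 0.026 and 0.05 m and x of sample_jar_slim in the frame of shaker between -0.005 and 0.005 m and y of sample_jar_slim in the frame of shaker between -0.096 and -0.084 m and z of sample_jar_slim in the frame of shaker below 0.066 m and angle between sample_jar_slim's own z axis and vertical below 0.06 rad and contact force between sample_jar_slim and jaw above 1 N and linear speed of sample_jar_slim below 0.01 m/s); the robot touches nothing.
It fails at once if the button is overloaded: more than 18 N between button and clamp arm (the arm forced while the button stands out in the slot, or forced on after the snap) (contact force between button and clamp_arm above 18 N).
It fails at once if the jar is squeezed with more than 20 N by the jaw (contact force between sample_jar_slim and jaw above 20 N).
It fails at once if the jar is tipped by more than 0.6 rad (angle between sample_jar_slim's own z axis and vertical above 0.6 rad).
It fails at once if the soil tin, the blue vial, the crucible or the tall jar is moved by more than 20 mm (distance of any of soil_tin, blue_vial, small_crucible, tall_jar from where it was at the start of the episode above 0.02 m).
It also fails if it takes over 59 s, if anything falls off the work surface, if the arm or the gripper's body presses on something with over 40 N, if the wrist force passes 120 N, or if a joint passes its speed limit or range.

## Robot

A 7-joint arm with a two-finger parallel gripper is mounted at the origin on a cart in front of the work surface, level with it; the furniture and walls round the work are solid. World frame = base frame: x ahead of the robot, y to its left, z up, the work surface at z = 0. Lengths are in m, angles in rad, forces in N, time in s.
With the tool pointing down it reaches from about 0.425 to 0.8 m from the base axis. Payload 8.3 kg.
Tool frame: the origin (TCP) lies at the very end of the fingers, on their centre line; the grasp point (between the pads) lies 19 mm behind it (grasp_offset is the distance from the TCP to the grasp point, in m); z points along the fingers, y is the line along which they close (so a half turn about z gives the same grasp; the last joint's range is limited). The gripper opens to 85 mm and grips with 20 to 120 N. Pads are 22 mm wide; open, the fingers measure 114 mm over their backs; the gripper's body (76 mm by 85 mm) begins 54 mm behind the grasp point. The pads swing forward as they close: fully open they stand 13 mm farther back than shut.
Start: joints at [-1.329, 0.383, 0.016, 1.37, -0.006, 1.388, -0.046], TCP at [0.188, 0.596, 0.231] pointing down, gripper open.
Joint ranges: [-2.95, 2.95], [-0.25, 2.06], [-1.52, 1.56], [0.18, 2.33], [-1.44, 4.58], [0.02, 2.06], [-3.01, 3.01]. Speed limits (rad/s): [2.39, 2.39, 3.01, 3.01, 3.14, 3.14, 3.14].

## Interface

Orientations are given as a rotation vector (axis times angle).
In Python, from workcell import * gives the robot as it stands. The module is installed in compiled form; this text tells all that it offers.
- The arm moves only by the tool move_arm, never from a script. Its argument "increments" is one flat list of numbers, 7 for each row, row after row: the turn, a rotation vector about the tool's x, y, z in rad, then the shift along the tool's x, y, z in m, then the opening, from 0 (shut) to 1 (fully open). In form: [rx, ry, rz, x, y, z, hand, rx, ry, rz, x, y, z, hand, ...]. A call has 1 to 20 rows; each row shifts and turns the commanded pose from where the row before left it, along the tool's axes as they then stand; what a row does not reach is not made up. A row lasts 1/8 s, in which the tool goes at most 62.5 mm and 10.7 degrees, less where a joint would pass 70% of its speed; a pose out of reach is approached as far as the arm can. A call with a gripper value outside its range is refused whole. The fingers move at their own pace and stop on an object; "newtons" is the grip in N (left out, the last holds). Time passes only in rows, so rows that do not move let the fingers close. It gives the time, the measured TCP pose, the force, the opening and the grip force at its end, in the units of the state.
- state(): the state, without advancing time (a new reading comes with each control period).
- grab_frame(name): name is "side" or "top"; returns a dict with "frame" (480x640x3 uint8, blue, green, red), "camera_matrix" (3x3 intrinsics, pixels), "extrinsics" (4x4, takes a point from world to camera coordinates). Camera axes: x right, y up, looking along -z (the intrinsics and any distortion apply to the point x, -y, -z); pixel columns grow to the right and rows downward; lengths in m; the calibration is good to about 2 mm. A picture is of the moment at which its call begins. There is no depth.
- finish_job(): hands the job in; it is judged then, once.
Trained networks look in a picture, given as the dict that the camera call returned (one of the last four; its "shot" number tells which), for a name from the list of things; names that differ only in an ending like _2 or _b are one class to them, and where a whole thing is asked for, a point or a joint stands for the part that bears it (a point fixed in the world has none). Each returns a list of dicts, best first, with "conf" (0 to 1); they miss things now and then, are a little off and sometimes report something else, mostly with a low value. They report only what shows in the picture. A call takes as long as a camera call. They do not tell look-alikes from the thing itself.
- outline_of(target, picture): "mask" (480x640 bool, what is visible of it) and "rect" ([left, top, right, bottom] in pixels, round what is visible of it).
The state is a dict: "clock": time; "q": joint angles; "qd": joint speeds; "effort": joint torques, N m; "position": TCP position; "ee_rot": TCP orientation; "wrist_force": force on the tool from outside, world axes, zero at the start; "wrist_torque": the same for the moment, N m; "width": finger opening in m; "grasp_force": force on a finger pad.
Only numpy, scipy, OpenCV 4.12 (cv2) and the standard library are available. Lean on these libraries where they do the work, as an engineer would, in place of code of your own. Each camera call takes 0.05 s, during which the arm holds its last target. There are 200 camera calls.

## Working session

There is one attempt and no reset: what is moved stays moved. The work goes in short steps, Python scripts to look and compute and a tool call to move; the robot and the scene stay as the last step left them, time stands still between calls to the robot, and variables do not carry over. Pictures are saved under pics/ and viewed, at most 10 in all, crops included, and the job is handed in when it is done.

Besides the shell and the picture viewer there is one more tool, called after "Call:" by a JSON object that holds its "op" and its "data". move_arm: Moves the arm, as the interface text tells. Its arguments: {"type":"object","properties":{"increments":{"type":"array"},"newtons":{"type":"number"}},"required":["increments"]}

```bash
mkdir -p pics; cat > h.py <<'E'
from workcell import *
import numpy as np, cv2
from scipy.spatial.transform import Rotation as R
F=np.diag([1,-1,-1.])
def proj(p,g):
    E=np.array(g["extrinsics"]);c=F@(E[:3,:3]@np.asarray(p,float)+E[:3,3]);u=np.array(g["camera_matrix"])@c;return u[:2]/u[2]
def ray(uv,g):
    E=np.array(g["extrinsics"]);d=E[:3,:3].T@F@np.linalg.inv(g["camera_matrix"])@np.array([uv[0],uv[1],1.]);return -E[:3,:3].T@E[:3,3],d
def onz(uv,g,z):
    o,d=ray(uv,g);return o+d*(z-o[2])/d[2]
def tri(a,ga,b,gb):
    o1,d1=ray(a,ga);o2,d2=ray(b,gb);d1/=np.linalg.norm(d1);d2/=np.linalg.norm(d2)
    t=np.linalg.lstsq(np.c_[d1,-d2],o2-o1,rcond=None)[0];return (o1+t[0]*d1+o2+t[1]*d2)/2,np.linalg.norm(o1+t[0]*d1-o2-t[1]*d2)
E
python3 - <<'E'
from h import *
np.set_printoptions(precision=3,suppress=True)
print(state())
G={n:grab_frame(n) for n in("side","top")}
for n,g in G.items():
    cv2.imwrite(f"pics/{n}0.png",g["frame"]);print(n,{k:v for k,v in g.items() if k!="frame"})
    for t in("shaker","clamp_arm","jaw","button","sample_jar_slim","soil_tin","tall_jar","round_hole"):
        for o in outline_of(t,g)[:3]:
            m=o["mask"];ys,xs=np.nonzero(m);print(t,round(o["conf"],2),o["rect"],xs.mean().round(1),ys.mean().round(1))
E
```

```text
{'clock': 0.0, 'q': array([-1.329,  0.384,  0.016,  1.371, -0.006,  1.388, -0.047]), 'qd': array([-0.001, -0.001,  0.001,  0.001, -0.   ,  0.001, -0.001]), 'effort': array([ -0.001, -62.76 ,   0.844, -37.181,   0.016,   0.014,   0.   ]), 'position': array([0.187, 0.596, 0.23 ]), 'ee_rot': array([-0.477, -3.105,  0.003]), 'wrist_force': array([-0.586,  0.681,  0.302]), 'wrist_torque': array([-0.025,  0.069, -0.023]), 'grasp_force': 0.0, 'width': 0.08549618319098212}
side {'camera_matrix': array([[452.929,   0.   , 317.35 ],
       [  0.   , 452.929, 238.387],
       [  0.   ,   0.   ,   1.   ]]), 'extrinsics': array([[-0.971, -0.241, -0.007,  0.418],
       [ 0.125, -0.53 ,  0.839, -0.169],
       [-0.206,  0.813,  0.545, -1.238],
       [ 0.   ,  0.   ,  0.   ,  1.   ]]), 'shot': 1}
shaker 0.89 [220.3, 261.9, 337.2, 384.1] 279.7 322.9
shaker 0.25 [302.7, 238.9, 323.8, 258.1] 314.2 248.3
jaw 0.74 [278.2, 284.4, 297.8, 302.5] 288.3 292.2
sample_jar_slim 0.96 [323.1, 191.3, 342.4, 232.5] 334.0 212.3
sample_jar_slim 0.72 [319.0, 242.3, 335.4, 277.3] 327.5 258.6
sample_jar_slim 0.72 [355.
[... 545 characters left out ...]
   [-0.138, -0.016,  0.99 , -1.458],
       [ 0.   ,  0.   ,  0.   ,  1.   ]]), 'shot': 2}
shaker 0.77 [162.3, 203.6, 272.8, 281.9] 216.8 243.1
clamp_arm 0.7 [180.6, 230.5, 228.9, 251.4] 204.5 238.1
jaw 0.48 [212.1, 234.7, 227.6, 250.7] 221.9 242.7
button 0.38 [320.0, 232.2, 339.8, 251.1] 329.5 241.5
sample_jar_slim 0.95 [485.8, 244.7, 528.2, 272.7] 507.5 257.1
sample_jar_slim 0.6 [369.9, 237.4, 392.0, 257.5] 380.3 247.4
soil_tin 0.58 [164.3, 206.3, 273.7, 282.7] 217.2 243.1
soil_tin 0.52 [320.5, 231.7, 337.6, 253.1] 329.5 241.3
soil_tin 0.28 [417.1, 231.5, 460.6, 266.3] 437.7 249.5
tall_jar 0.7 [416.3, 232.9, 459.5, 267.5] 437.1 249.3
round_hole 0.69 [181.8, 231.8, 227.8, 249.6] 204.7 238.4
```

```bash
python3 - <<'E'
import cv2
a=cv2.imread("pics/side0.png")[130:400,200:390];b=cv2.imread("pics/top0.png")[180:300,140:540]
cv2.imwrite("pics/sidec.png",cv2.resize(a,None,fx=2.2,fy=2.2,interpolation=3));cv2.imwrite("pics/topc.png",cv2.resize(b,None,fx=2,fy=2,interpolation=3))
E
```

```text
(no output)
```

View pics/sidec.png

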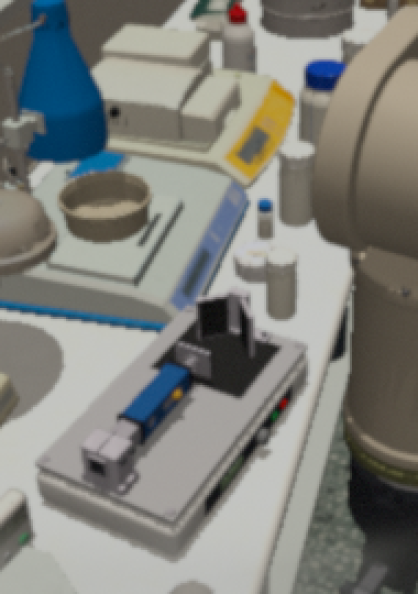

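View pics/topc.png

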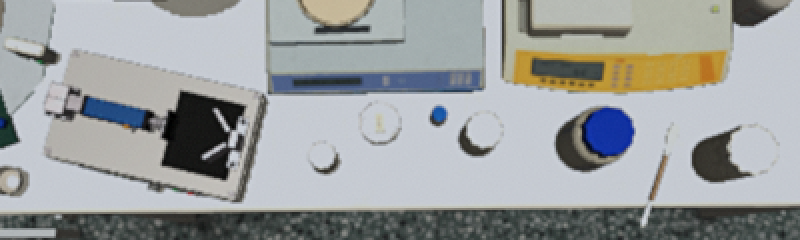

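Shaker is at left (top px ~162–273 × 203–282), bracket at its left end and V rest at right. White-capped jars show at top px (301,257), (381,245) and (516,255). The tin is at (329,241). Next I measure jar sizes and the shaker pose.

```bash
python3 - <<'E'
from h import *
from scipy.optimize import least_squares
np.set_printoptions(precision=4,suppress=True)
g=grab_frame("side");t=grab_frame("top")
# jars: fit cylinder silhouette bbox in side; candidates
for n,gg in(("side",g),("top",t)):
    for o in outline_of("sample_jar_slim",gg): print(n,round(o["conf"],2),o["rect"])
def cyl(x,y,r,h,gg):
    a=np.linspace(0,2*np.pi,60);P=np.array([proj([x+r*np.cos(b),y+r*np.sin(b),z],gg) for b in a for z in(0,h)]);return np.r_[P.min(0),P.max(0)]
for o in outline_of("sample_jar_slim",g)[:2]:
    r=o["rect"]; c=onz([(r[0]+r[2])/2,r[3]-5],g,0)
    s=least_squares(lambda p:cyl(*p,g)-r,[c[0],c[1],.03,.12]);print("jar x y r h",s.x,s.cost, "top rect",cyl(*s.x,t))
# shaker: silhouette hull of box fit in both
def box(p,gg):
    x,y,a=p;c,s=np.cos(a),np.sin(a)
    P=[proj([x+c*u-s*v,y+s*u+c*v,z],gg) for u in(-.088,.088) for v in(-.156,.156) for z in(0,.062)]
    return cv2.convexHull(np.float32(P))[:,0]
masks=[]
for gg in(g,t):
    o=[o for o in outline_of("shaker",gg)][0];masks.append(o["mask"].astype(np.uint8));print(o["conf"],o["rect"])
def iou(p):
    v=0
    for gg,m in zip((g,t),masks):
        q=np.zeros((480,640),np.uint8);cv2.fillPoly(q,[np.int32(np.round(box(p,gg)*16))],1,shift=4)
        v-=(q&m).sum()/(q|m).sum()
    return v
from scipy.optimize import minimize
c0=onz([217,243],t,.06);best=None
for a0 in np.arange(-.4,.41,.1):
    s=minimize(iou,[c0[0],c0[1],a0],method="Nelder-Mead",options=dict(initial_simplex=[[c0[0],c0[1],a0],[c0[0]+.02,c0[1],a0],[c0[0],c0[1]+.02,a0],[c0[0],c0[1],a0+.1]]))
    if best is None or s.fun<best.fun:best=s
print("shaker",best.x,best.fun)
# white cap in top: threshold blobs
hsv=cv2.cvtColor(t["frame"],cv2.COLOR_BGR2HSV)
x,y,a=best.x
def S(u,v,z):return [x+np.cos(a)*u-np.sin(a)*v,y+np.sin(a)*u+np.cos(a)*v,z]
for gg,n in((g,"side"),(t,"top")):
    im=gg["frame"].copy()
    cv2.polylines(im,[np.int32(box(best.x,gg))],1,(0,0,255),1)
    for q in(S(0,-.0905,.062),S(-.088,0,.062),S(0,.121,.114),S(0,.152,.114)):
        cv2.circle(im,tuple(np.int32(np.round(proj(q,gg)))),1,(0,255,0),-1)
    cv2.imwrite(f"pics/o_{n}.png",im);cv2.imwrite(f"pics/n_{n}.png",gg["frame"])
A=cv2.resize(cv2.imread("pics/o_side.png")[235:400,200:350],None,fx=2.6,fy=2.6,interpolation=2);B=cv2.resize(cv2.imread("pics/o_top.png")[190:300,150:350],None,fx=2,fy=2,interpolation=2)
H=max(A.shape[0],B.shape[0]);C=np.zeros((H,A.shape[1]+B.shape[1],3),np.uint8);C[:A.shape[0],:A.shape[1]]=A;C[:B.shape[0],A.shape[1]:]=B;cv2.imwrite("pics/ov.png",C)
E
```

```text
side 0.95 [324.6, 193.0, 343.4, 232.3]
side 0.73 [320.9, 243.3, 333.8, 277.7]
side 0.51 [355.3, 142.7, 368.9, 158.6]
top 0.74 [369.5, 235.8, 390.6, 260.3]
top 0.69 [295.3, 252.6, 308.7, 267.1]
top 0.65 [484.3, 247.4, 529.4, 271.2]
jar x y r h [ 0.4435 -0.2843  0.031   0.1172] 2.0194839173657902e-27 top rect [371.6296 232.7836 396.6542 257.5865]
jar x y r h [ 0.4066 -0.024   0.0184  0.0965] 8.077935669463161e-27 top rect [291.7311 251.3428 305.3684 266.1998]
0.62 [218.8, 261.2, 339.2, 383.5]
0.36 [420.5, 231.2, 459.8, 268.6]
shaker [ 0.4625  0.2186 -0.2258] -0.9241733181299886
```

View pics/ov.png

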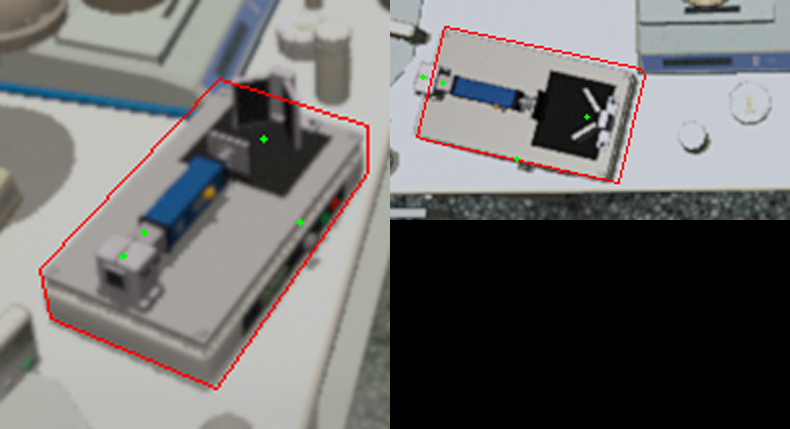

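The overlay shows the shaker box about 5 mm off, because the top mask was wrong. The target is the jar at side px (334,212), r≈29–31, h≈117. The one at (327,258) is smaller. Refining with both views.

```bash
cat > m.py <<'E'
from h import *
from scipy.optimize import least_squares,minimize
np.set_printoptions(precision=4,suppress=True)
E
python3 - <<'E'
from m import *
def hullmask(P):
    q=np.zeros((480,640),np.uint8);cv2.fillPoly(q,[np.int32(np.round(cv2.convexHull(np.float32(P))*16))],1,shift=4);return q
def fit(model,views,p0,st):
    f=lambda p:-sum((hullmask(model(p,gg))&m).sum()/(hullmask(model(p,gg))|m).sum() for gg,m in views)
    p0=np.array(p0);s=minimize(f,p0,method="Nelder-Mead",options=dict(initial_simplex=np.vstack([p0]+[p0+np.eye(len(p0))[i]*st[i] for i in range(len(p0))])));return s.x,s.fun
def pick(name,gg,uv):
    os=[o for o in outline_of(name,gg) if o["rect"][0]<uv[0]<o["rect"][2] and o["rect"][1]<uv[1]<o["rect"][3]]
    return os[0]["mask"].astype(np.uint8) if os else None
def box(p,gg):
    x,y,a=p;c,s=np.cos(a),np.sin(a);return [proj([x+c*u-s*v,y+s*u+c*v,z],gg) for u in(-.088,.088) for v in(-.156,.156) for z in(0,.062)]
def cyl(x,y,r,h,gg):
    return [proj([x+r*np.cos(b),y+r*np.sin(b),z],gg) for b in np.linspace(0,6.3,40) for z in(0,h)]
for k in range(2):
    g=grab_frame("side");t=grab_frame("top")
    for vs in ([("side",g,(280,340)),("top",t,(200,260))],):
        V=[(gg,pick("shaker",gg,uv)) for n,gg,uv in vs];V=[v for v in V if v[1] is not None];print(len(V))
        for v in [V]+[[v] for v in V]: print("shaker",fit(box,v,[.46,.21,-.2],[.02,.02,.1]))
    V=[(g,pick("sample_jar_slim",g,(334,212))),(t,pick("sample_jar_slim",t,(381,247)))];V=[v for v in V if v[1] is not None];print(len(V))
    print("jar",fit(lambda p,gg:cyl(p[0],p[1],.029,.123,gg),V,[.44,-.28],[.02,.02]),fit(lambda p,gg:cyl(*p,gg),V,[.44,-.28,.029,.12],[.02,.02,.004,.01]))
V=[(t,pick("sample_jar_slim",t,(515,255)))]
if V[0][1] is not None:print("far",fit(lambda p,gg:cyl(*p,gg),V,[.42,-.6,.029,.12],[.02,.02,.004,.01]))
E
```

```text
2
shaker (array([ 0.4602,  0.2253, -0.2383]), np.float64(-1.8066313350201486))
shaker (array([ 0.4655,  0.2137, -0.2214]), np.float64(-0.9046634504939123))
shaker (array([ 0.4607,  0.2339, -0.2611]), np.float64(-0.9392745773838831))
2
jar (array([ 0.4356, -0.27  ]), np.float64(-1.693738728142398)) (array([ 0.4374, -0.2718,  0.0258,  0.1218]), np.float64(-1.8428589953479326))
2
shaker (array([ 0.4593,  0.2234, -0.249 ]), np.float64(-1.825335377469182))
shaker (array([ 0.4651,  0.2155, -0.2179]), np.float64(-0.9192057514549812))
shaker (array([ 0.4609,  0.232 , -0.2372]), np.float64(-0.9435177539223782))
2
jar (array([ 0.4396, -0.2727]), np.float64(-1.5837906122932375)) (array([ 0.4383, -0.2719,  0.0245,  0.1225]), np.float64(-1.8551526500964703))
far (array([ 0.4024, -0.6473,  0.0335,  0.1448]), np.float64(-0.9513812154696133))
```

```bash
python3 - <<'E'
import cv2
a=cv2.imread("pics/n_top.png")[195:292,155:282];b=cv2.imread("pics/n_side.png")[252:392,212:345]
cv2.imwrite("pics/t6.png",cv2.resize(a,None,fx=6,fy=6,interpolation=2));cv2.imwrite("pics/s6.png",cv2.resize(b,None,fx=4.2,fy=4.2,interpolation=2))
E
```

```text
(no output)
```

View pics/t6.png

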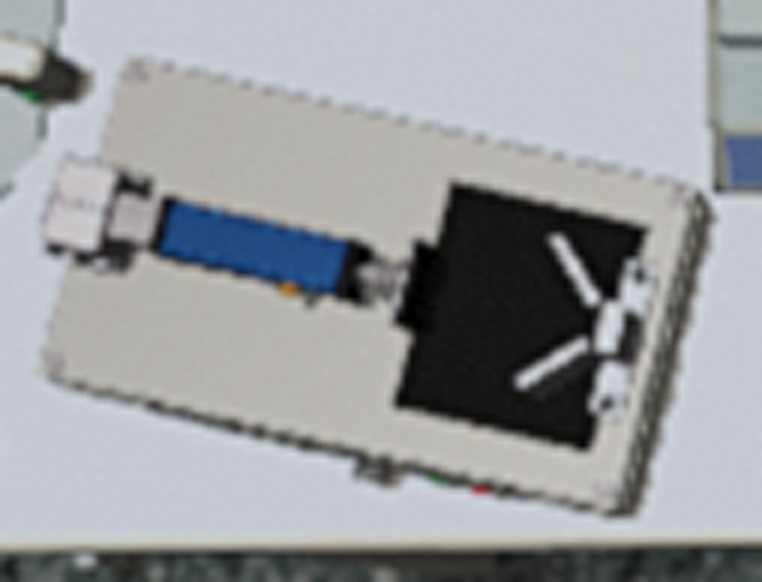

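View pics/s6.png

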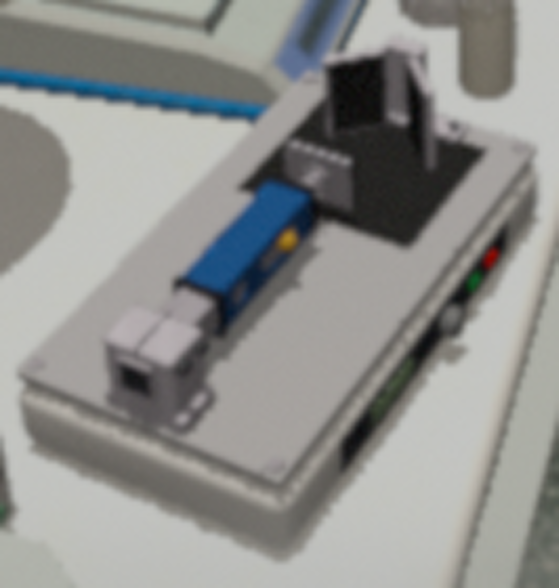

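Top view platform corners (zoom) are about (130,60), (695,190), (620,515) and (45,375). The button is orange at (290,288). Side view corners are about (20,378), (283,490), (535,150) and (310,75), with the button at (288,240), near the front of its slot.

```bash
python3 - <<'E'
from m import *
g=grab_frame("side");t=grab_frame("top")
T=lambda u,v:np.array([155+u/6-.4,195+v/6-.4]);Sd=lambda u,v:np.array([212+u/4.2-.4,252+v/4.2-.4])
names=["TL","TR","BR","BL"]
tp=[T(130,60),T(695,190),T(620,515),T(45,375)];sp=[Sd(20,378),Sd(310,75),Sd(535,150),Sd(283,490)]
for n,a,b in zip(names,tp,sp): print(n,onz(a,t,.062),onz(b,g,.062),tri(a,t,b,g))
print("button",tri(T(290,288),t,Sd(288,240),g),"arm front top corners",tri(T(335,295),t,Sd(313,200),g))
print("arm top z=.11:",[onz(T(*p),t,.11)[:2] for p in((168,200),(160,250),(348,245),(335,295))])
print(proj([.188,.596,.231],g),proj([.188,.596,.231],t))
E
```

```text
TL [0.5796 0.3556 0.062 ] [0.5779 0.3595 0.062 ] (array([0.58  , 0.3566, 0.0587]), np.float64(0.0006066559502949655))
TR [0.5075 0.062  0.062 ] [0.5062 0.0622 0.062 ] (array([0.5069, 0.0619, 0.0618]), np.float64(0.0012104200604046052))
BR [0.3415 0.0995 0.062 ] [0.3458 0.1041 0.062 ] (array([0.3441, 0.1003, 0.0589]), np.float64(0.004824622971926709))
BL [0.4161 0.3943 0.062 ] [0.4153 0.3998 0.062 ] (array([0.4167, 0.3959, 0.0573]), np.float64(0.00023618112973382743))
button (array([0.455, 0.26 , 0.1  ]), np.float64(0.0012977878417944166)) arm front top corners (array([0.4488, 0.2348, 0.1097]), np.float64(0.000903607729924843))
arm top z=.11: [array([0.4979, 0.3193]), array([0.4728, 0.3225]), array([0.4741, 0.2289]), array([0.4492, 0.2348])]
[378.8791 420.0949] [ 62.0433 337.3562]
```

Call:
{"op": "move_arm", "data": {"increments": [0,0,0.18,0,-0.06,0,1,0,0,0.18,0,-0.06,0,1], "newtons": 30}}

```text
clock: 2.25
position: [0.1419, 0.4844, 0.2304]
ee_rot: [1.036, 2.965, -0.002]
wrist_force: [-0.2, 0.3, 1.3]
width: 0.0851
grasp_force: 0.0
```

```bash
python3 - <<'E'
from m import *
g=grab_frame("side");t=grab_frame("top")
a=t["frame"][225:275,360:410];b=g["frame"][180:245,310:360]
A=cv2.resize(a,(400,400),interpolation=2);B=cv2.resize(b,None,fx=8,fy=8,interpolation=2)[:520,:]
C=np.zeros((520,800,3),np.uint8);C[:400,:400]=A;C[:,400:]=B;cv2.imwrite("pics/j.png",C)
E
```

```text
(no output)
```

View pics/j.png

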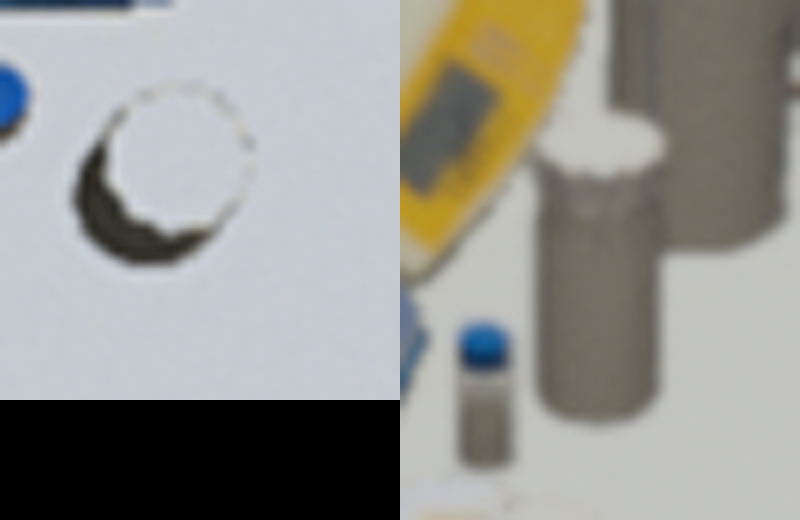

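Top: cap circle centre at zoom (178,158). Side: cap-top centre (602,142), foot centre about (600,392), with the blue vial to its left.

```bash
python3 - <<'E'
from m import *
g=grab_frame("side");t=grab_frame("top")
T=lambda u,v:np.array([360+u/8-.4,225+v/8-.4]);S=lambda u,v:np.array([310+(u-400)/8-.4,180+v/8-.4])
print("cap",tri(T(178,158),t,S(602,142),g),onz(T(178,158),t,.123),onz(S(602,142),g,.123))
print("foot",onz(T(148,190),t,0),onz(S(600,392),g,0))
c=onz(T(178,158),t,.123);r=onz(T(178+75,158),t,.123);print("cap r",np.linalg.norm(c-r))
for yaw in(-.245,):
    # tool y along shaker x; nearest equivalent
    s=state();Rc=R.from_rotvec(s["ee_rot"]);ty=Rc.as_matrix()[:,1];tx=Rc.as_matrix()[:,0]
    print("tool x,y",tx,ty,s["position"],s["clock"],s["q"])
E
```

```text
cap (array([ 0.4387, -0.2711,  0.1245]), np.float64(0.001397323083161784)) [ 0.4396 -0.2711  0.123 ] [ 0.4386 -0.2738  0.123 ]
foot [ 0.4422 -0.2739  0.    ] [ 0.4386 -0.2781  0.    ]
cap r 0.027312735849905748
tool x,y [-0.7879  0.6159  0.0006] [0.6159 0.7879 0.0008] [0.1411 0.4853 0.2318] 2.45 [-1.3897  0.1235  0.0428  1.6945 -0.0056  1.3227 -0.4385]
```

Call:
{"op": "move_arm", "data": {"increments": [0,0,0.1646,0,0,0,1,0,0,0.1646,0,0,0,1,0,0,0.1646,0,0,0,1,0,0,0.1646,0,0,0,1,0,0,0.1646,0,0,0,1,0,0,0.1646,0,0,0,1,0,0,0.1646,0,0,0,1,0,0,0,-0.0284,0.0541,0,1,0,0,0,-0.0284,0.0541,0,1,0,0,0,-0.0284,0.0541,0,1,0,0,0,-0.0284,0.0541,0,1,0,0,0,-0.0284,0.0541,0,1,0,0,0,-0.0284,0.0541,0,1,0,0,0,-0.0284,0.0541,0,1]}}

```text
clock: 4.2
position: [0.4632, 0.1998, 0.2322]
ee_rot: [2.475, 1.933, 0.003]
wrist_force: [0.4, 0.7, 0.9]
width: 0.0854
grasp_force: 0.0
```

Call:
{"op": "move_arm", "data": {"increments": [0,0,0,-0.058,0.0115,0,1,0,0,0,-0.058,0.0115,0,1,0,0,0,-0.058,0.0115,0,1,0,0,0,-0.058,0.0115,0,1,0,0,0,-0.058,0.0115,0,1,0,0,0,-0.058,0.0115,0,1,0,0,0,-0.058,0.0115,0,1,0,0,0,-0.0586,0.0112,0,1,0,0,0,0,0,0.02,1,0,0,0,0,0,0.02,1,0,0,0,0,0,0.02,1,0,0,0,0,0,0,1]}}

```text
clock: 5.7
position: [0.4364, -0.2726, 0.1708]
ee_rot: [-2.476, -1.933, 0.004]
wrist_force: [0.2, 0.2, 0.1]
width: 0.0854
grasp_force: 0.0
```

```bash
python3 - <<'E'
from m import *
g=grab_frame("side");t=grab_frame("top");s=state();p=s["position"];print(p,s["clock"])
O=[]
for gg,n in((g,"s"),(t,"t")):
    im=gg["frame"].copy();u=proj(p,gg);v=proj([p[0],p[1],0.123],gg)
    for q,c in((u,(0,0,255)),(v,(0,255,0))):cv2.circle(im,tuple(np.int32(q.round())),1,c,-1)
    x,y=int(v[0]),int(v[1]);O.append(cv2.resize(im[y-60:y+60,x-48:x+48],(400,500),interpolation=2))
cv2.imwrite("pics/k.png",np.hstack(O))
E
```

```text
[ 0.4369 -0.2729  0.1722] 5.8
```

View pics/k.png

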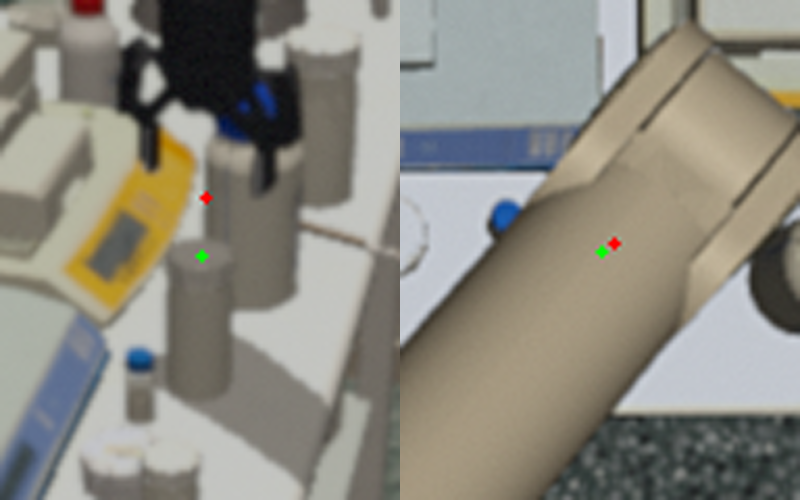

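Side view: the fingers straddle the jar. The dot projected from the TCP lies on their centre line and the green one on the cap. Descending to grip.

Call:
{"op": "move_arm", "data": {"increments": [0,0,0,0,0,0.02,1,0,0,0,0,0,0.02,1,0,0,0,0,0,0.02,1,0,0,0,0,0,0.02,1,0,0,0,0,0,0.02,1,0,0,0,0,0,0,0,0,0,0,0,0,0,0,0,0,0,0,0,0,0,0,0,0,0,0,0,0,0,0,0,0,0,0,0], "newtons": 40}}

```text
clock: 7.05
position: [0.4371, -0.2728, 0.0728]
ee_rot: [2.476, 1.931, 0.002]
wrist_force: [-0.1, 0.8, 6.6]
width: 0.0563
grasp_force: 42.2
```

Call:
{"op": "move_arm", "data": {"increments": [0,0,0,0,0,-0.015,0,0,0,0,0,0,-0.04,0,0,0,0,0,0,-0.04,0,0,0,0,0,0,-0.04,0,0,0,0,0.03,-0.007,0,0,0,0,0,0.05,-0.012,0,0,0,0,0,0.05,-0.012,0,0,0,0,0,0.05,-0.012,0,0,0,0,0,0.05,-0.012,0,0,0,0,0,0.05,-0.012,0,0,0,0,0,0.05,-0.012,0,0,0,0,0,0.05,-0.012,0,0,0,0,0,0.032,-0.0075,0,0,0,0,0,0,0,0,0,0,0,0,0,0,0,0]}}

```text
clock: 8.93
position: [0.441, 0.1505, 0.2067]
ee_rot: [2.478, 1.931, -0.0]
wrist_force: [-0.4, -0.4, -3.0]
width: 0.0565
grasp_force: 43.8
```

```bash
python3 - <<'E'
from m import *
g=grab_frame("side");s=state();p=s["position"];print(p,s["clock"],s["wrist_force"])
c0=np.array([.461,.2285]);a=-.2445
d=p[:2]-c0;print("shaker xy",d@[np.cos(a),np.sin(a)],d@[-np.sin(a),np.cos(a)])
im=g["frame"].copy();zb=p[2]-.0728
for q in([*p[:2],zb],[*p[:2],.062],[*(c0+.0905*np.array([np.sin(a),-np.cos(a)])),.062]):
    u=tuple(np.int32(proj(q,g).round()));print(u);cv2.circle(im,u,0,(0,0,255),-1)
cv2.imwrite("pics/l.png",cv2.resize(im[200:320,240:360],(720,600)[::-1] if 0 else (600,600),interpolation=2))
E
```

```text
[0.4411 0.1501 0.2066] 8.975 [-0.6213 -0.3465 -3.3335]
shaker xy -0.0003452915858861507 -0.08083940438896364
(np.int32(298), np.int32(271))
(np.int32(299), np.int32(293))
(np.int32(301), np.int32(291))
```

View pics/l.png

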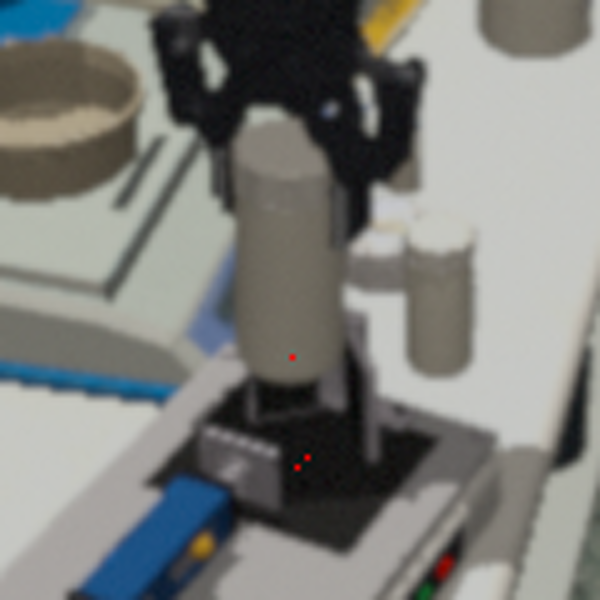

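The jar is held upright, foot at zoom (290,355). The landing point (299,467) is between the jaw (240,465) and the V plates (250–380). Lowering.

Call:
{"op": "move_arm", "data": {"increments": [0,0,0,0,0,0.02,0,0,0,0,0,0,0.02,0,0,0,0,0,0,0.015,0,0,0,0,0,0,0.01,0,0,0,0,0,0,0.004,0,0,0,0,0,0,0,0]}}

```text
clock: 9.72
position: [0.4411, 0.1514, 0.1374]
ee_rot: [2.477, 1.932, -0.0]
wrist_force: [0.3, 0.2, -3.0]
width: 0.0565
grasp_force: 43.8
```

Call:
{"op": "move_arm", "data": {"increments": [0,0,0,0,0,0.001,0,0,0,0,0,0,0.001,0,0,0,0,0,0,0,0]}}

```text
clock: 10.1
position: [0.441, 0.1515, 0.1354]
ee_rot: [-2.477, -1.932, -0.0]
wrist_force: [0.2, 1.1, -2.8]
width: 0.0566
grasp_force: 43.8
```

Call:
{"op": "move_arm", "data": {"increments": [0,0,0,0,0,0.0007,0,0,0,0,0,0,0.0006,0,0,0,0,0,0,0,0]}}

```text
clock: 10.48
position: [0.4414, 0.1518, 0.1347]
ee_rot: [-2.477, -1.932, -0.002]
wrist_force: [-1.6, 0.6, 4.3]
width: 0.0566
grasp_force: 43.9
```

Call:
{"op": "move_arm", "data": {"increments": [0,0,0,0,0,0,0.3,0,0,0,0,0,0,0.7,0,0,0,0,0,0,1,0,0,0,0,0,0,1,0,0,0,0,0,-0.02,1,0,0,0,0,0,-0.03,1,0,0,0,0,0,-0.03,1,0,0,0,0,0,-0.02,1]}}

```text
clock: 11.48
position: [0.4413, 0.1515, 0.2354]
ee_rot: [2.478, 1.932, 0.002]
wrist_force: [-0.3, 0.7, 0.5]
width: 0.0854
grasp_force: 0.0
```

```bash
python3 - <<'E'
from m import *
g=grab_frame("side");s=state();print(s["position"],s["clock"],s["wrist_force"])
o=outline_of("sample_jar_slim",g)
for k in o[:3]:print(k["conf"],k["rect"])
# expected rect for standing jar at (.4405,.1505)
for pt in([.4411,.1515],[.439,.1407]):
    P=np.array([proj([pt[0]+.029*np.cos(b),pt[1]+.029*np.sin(b),z],g) for b in np.linspace(0,6.3,40) for z in(.062,.185)]);print(P.min(0),P.max(0))
im=g["frame"].copy();cv2.imwrite("pics/n.png",cv2.resize(im[200:330,230:350],(600,650)[:2] if 0 else (552,598),interpolation=2))
E
```

```text
[0.4423 0.1518 0.2375] 11.525 [ 1.2339 -0.125   1.7445]
0.75 [355.4, 144.1, 376.0, 186.6]
0.68 [283.0, 245.4, 308.3, 297.3]
0.63 [321.7, 242.2, 335.4, 277.4]
[285.8148 247.5579] [310.3849 300.583 ]
[287.9414 245.3163] [312.2135 297.9938]
```

View pics/n.png

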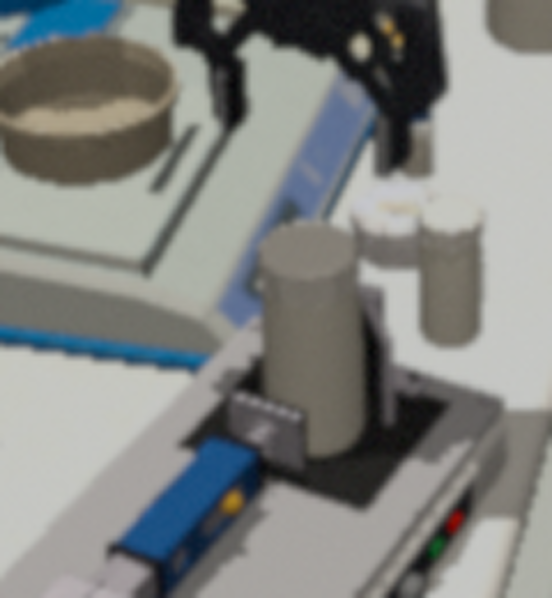

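The jar stands upright at the V and is released. Next I go above the rear of the blue sleeve, behind the slot, pinch it there and slide until the slot end meets the button.

Call:
{"op": "move_arm", "data": {"increments": [0,0,0,0.04,0,0,1,0,0,0,0.04,0,0,1,0,0,0,0.04,0,0,1,0,0,0,0.0325,0,0,1,0,0,0,0,0,0.04,1,0,0,0,0,0,0.04,1,0,0,0,0,0,0.04,1,0,0,0,0,0,0.03,0.6,0,0,0,0,0,0.01,0.6,0,0,0,0,0,0,0.6], "newtons": 25}}

```text
clock: 12.82
position: [0.4779, 0.299, 0.0735]
ee_rot: [2.477, 1.931, -0.002]
wrist_force: [-1.2, 0.6, 0.2]
width: 0.0513
grasp_force: 0.0
```

```bash
python3 - <<'E'
from m import *
g=grab_frame("side");t=grab_frame("top");s=state();p=s["position"];print(p,s["clock"],s["wrist_force"],s["width"])
c0=np.array([.461,.2285]);a=-.2445
d=p[:2]-c0;print("shaker xy",d@[np.cos(a),np.sin(a)],d@[-np.sin(a),np.cos(a)])
im=g["frame"];A=cv2.resize(im[235:340,220:320],(571,600),interpolation=2)
cv2.imwrite("pics/p.png",A)
E
```

```text
[0.4788 0.2997 0.0751] 12.925 [-0.0167 -0.2558  0.7602] 0.051316543052485196
shaker xy 8.739653696009286e-05 0.07335488487678869
```

View pics/p.png

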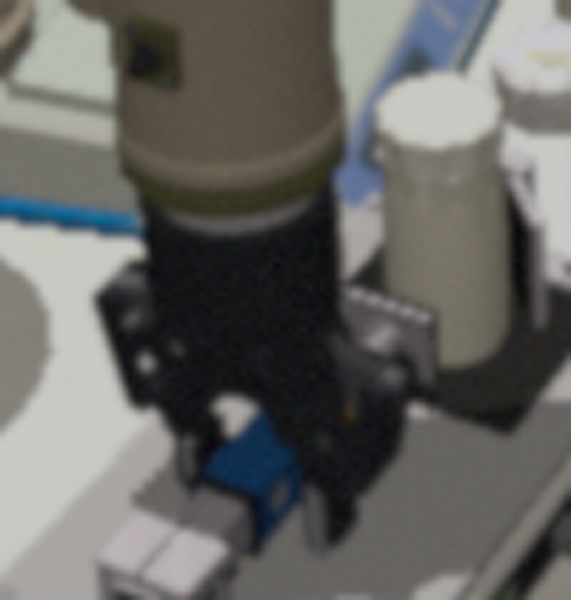

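The fingers straddle the rear of the sleeve: round hole at (283,490), bracket clear behind. Pinching now (9 pictures viewed).

Call:
{"op": "move_arm", "data": {"increments": [0,0,0,0,0,0,0.35,0,0,0,0,0,0,0.3,0,0,0,0,0,0,0,0,0,0,0,0,0,0,0,0,0,0,0,0,0], "newtons": 20}}

```text
clock: 13.55
position: [0.482, 0.2987, 0.076]
ee_rot: [2.477, 1.928, 0.01]
wrist_force: [11.1, -2.1, -1.1]
width: 0.0278
grasp_force: 26.3
```

Call:
{"op": "move_arm", "data": {"increments": [0,0,0,0,0.002,0,0,0,0,0,0,0.001,0,0,0,0,0,0,0,0,0]}}

```text
clock: 13.92
position: [0.4822, 0.299, 0.0758]
ee_rot: [-2.478, -1.931, -0.004]
wrist_force: [-0.4, -1.4, 7.5]
width: 0.0277
grasp_force: 26.1
```

Call:
{"op": "move_arm", "data": {"increments": [0,0,0,-0.003,0,0,0,0,0,0,-0.004,0,0,0,0,0,0,-0.004,0,0,0,0,0,0,-0.003,0,0,0,0,0,0,0,0,0,0]}}

```text
clock: 14.55
position: [0.4789, 0.2857, 0.0758]
ee_rot: [-2.477, -1.931, -0.006]
wrist_force: [0.4, -0.9, 6.8]
width: 0.0276
grasp_force: 25.9
```

Call:
{"op": "move_arm", "data": {"increments": [0,0,0,-0.0015,0,0,0,0,0,0,-0.0015,0,0,0,0,0,0,0,0,0,0]}}

```text
clock: 14.92
position: [0.4783, 0.2834, 0.0758]
ee_rot: [-2.477, -1.932, -0.007]
wrist_force: [2.3, 2.3, 7.1]
width: 0.0274
grasp_force: 25.9
```

Call:
{"op": "move_arm", "data": {"increments": [0,0,0,-0.0015,0,0,0,0,0,0,0,0,0,0]}}

```text
clock: 15.18
position: [0.478, 0.2822, 0.0758]
ee_rot: [-2.476, -1.932, -0.007]
wrist_force: [2.7, 2.3, 6.7]
width: 0.0281
grasp_force: 25.9
```

Call:
{"op": "move_arm", "data": {"increments": [0,0,0,-0.0015,0,0,0,0,0,0,0,0,0,0]}}

```text
clock: 15.42
position: [0.4777, 0.2808, 0.0758]
ee_rot: [-2.477, -1.932, -0.007]
wrist_force: [2.5, 3.1, 7.3]
width: 0.0273
grasp_force: 25.9
```

Call:
{"op": "move_arm", "data": {"increments": [0,0,0,-0.001,0,0,0,0,0,0,-0.001,0,0,0,0,0,0,0,0,0,0]}}

```text
clock: 15.8
position: [0.4774, 0.2797, 0.0759]
ee_rot: [-2.476, -1.933, -0.01]
wrist_force: [4.4, 6.2, 4.6]
width: 0.0276
grasp_force: 25.5
```

Contact with the button: force rose to about 7 N and the motion stalled after 20 mm of travel, as predicted. I release, rise and shift 20 mm forward to sit over the button and slot end.

Call:
{"op": "move_arm", "data": {"increments": [0,0,0,0.001,0,0,0.3,0,0,0,0,0,0,0.6,0,0,0,0,0,0,0.6,0,0,0,0,0,-0.04,0.6,0,0,0,0,0,-0.03,0.6,0,0,0,-0.0205,0,0,0.6,0,0,0,0,0,0,0.6]}}

```text
clock: 16.68
position: [0.4704, 0.2561, 0.1433]
ee_rot: [-2.48, -1.929, 0.003]
wrist_force: [-0.8, 0.5, -0.6]
width: 0.0511
grasp_force: 0.0
```

```bash
python3 - <<'E'
from m import *
g=grab_frame("side");s=state();p=s["position"];print(p,s["clock"],s["wrist_force"],s["width"])
a=-.245;X=np.array([np.cos(a),np.sin(a)]);Y=np.array([-np.sin(a),np.cos(a)])
im=g["frame"].copy();x0,y0,f=225,240,6
A=cv2.resize(im[y0:y0+97,x0:x0+95],None,fx=f,fy=f,interpolation=2)
def put(q,c):
    u=(proj(q,g)-[x0,y0]+.5)*f;print(u.round(1));cv2.circle(A,tuple(np.int32(u.round())),2,c,-1)
for dy,c in((0,(0,0,255)),(-.011,(0,255,0)),(.011,(0,255,0))): put([*(p[:2]-.014*X+dy*Y),.096],c)
put([*(p[:2]-.014*X+.044*Y),.082],(255,0,255))  # sleeve rear lower corner expected (slot_end+42)
hsv=cv2.cvtColor(im,cv2.COLOR_BGR2HSV)[y0:y0+97,x0:x0+95];m=cv2.inRange(hsv,(15,120,100),(32,255,255));ys,xs=np.nonzero(m);print("orange",len(xs),np.c_[xs,ys].mean(0)*f if len(xs) else 0)
cv2.imwrite("pics/q.png",A)
E
```

```text
[0.4702 0.2572 0.143 ] 16.725 [ 0.1018  0.2447 -1.0901] 0.05118911326825575
[331.7 423.8]
[346.4 407.1]
[316.7 440.7]
[272.8 520.1]
orange 6 [331. 413.]
```

View pics/q.png

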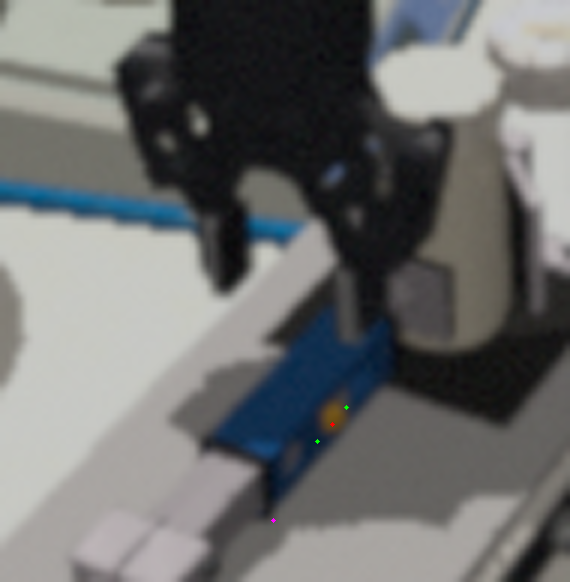

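The button shows at (335,415), the hole at (290,457) and the pad centre (red) at (332,424). The pad is about 3 mm too far forward. I correct by +3 mm, descend and pinch over the button and slot edge.

Call:
{"op": "move_arm", "data": {"increments": [0,0,0,0.003,0,0.02,0.6,0,0,0,0,0,0.03,0.6,0,0,0,0,0,0.02,0.6,0,0,0,0,0,0,0.4,0,0,0,0,0,0,0.2,0,0,0,0,0,0,0,0,0,0,0,0,0,0,0,0,0,0,0,0,0], "newtons": 25}}

```text
clock: 17.73
position: [0.4725, 0.2601, 0.073]
ee_rot: [2.476, 1.929, -0.001]
wrist_force: [10.4, 0.0, -19.6]
width: 0.0276
grasp_force: 32.3
```

Call:
{"op": "move_arm", "data": {"increments": [0,0,0,0,0,0,0,0,0,0,0,0,0,0]}}

```text
clock: 17.98
position: [0.4725, 0.2601, 0.073]
ee_rot: [2.476, 1.929, -0.001]
wrist_force: [10.3, -0.1, -19.5]
width: 0.0275
grasp_force: 32.3
```

Call:
{"op": "move_arm", "data": {"increments": [0,0,0,0,0.0015,0.001,0,0,0,0,0,0.001,0.001,0,0,0,0,0,0,0,0]}}

```text
clock: 18.35
position: [0.4729, 0.2612, 0.0727]
ee_rot: [-2.475, -1.932, 0.003]
wrist_force: [-7.1, -1.4, 5.6]
width: 0.0278
grasp_force: 34.6
```

Call:
{"op": "move_arm", "data": {"increments": [0,0,0,0,-0.001,0,0,0,0,0,-0.0015,0,0,0,0,0,0,-0.0015,0,0,0,0,0,0,0,0,0,0]}}

```text
clock: 18.85
position: [0.4726, 0.2598, 0.0727]
ee_rot: [-2.475, -1.933, -0.004]
wrist_force: [-2.9, 6.3, 3.0]
width: 0.0276
grasp_force: 34.1
```

Call:
{"op": "move_arm", "data": {"increments": [0,0,0,-0.001,0,0,0,0,0,0,-0.001,0,0,0,0,0,0,0,0,0,0]}}

```text
clock: 19.23
position: [0.4722, 0.2583, 0.0728]
ee_rot: [-2.475, -1.933, -0.005]
wrist_force: [-1.4, 6.8, 2.2]
width: 0.0276
grasp_force: 33.8
```

Call:
{"op": "move_arm", "data": {"increments": [0,0,0,-0.001,0,0,0,0,0,0,-0.001,0,0,0,0,0,0,0,0,0,0]}}

```text
clock: 19.6
position: [0.4719, 0.257, 0.0728]
ee_rot: [-2.474, -1.934, -0.006]
wrist_force: [1.1, 8.9, -0.5]
width: 0.0276
grasp_force: 33.2
```

Call:
{"op": "move_arm", "data": {"increments": [0,0,0,-0.001,0,0,0,0,0,0,-0.001,0,0,0,0,0,0,0,0,0,0]}}

```text
clock: 19.98
position: [0.4713, 0.2545, 0.0728]
ee_rot: [-2.474, -1.934, -0.005]
wrist_force: [-2.4, 6.0, 1.8]
width: 0.0278
grasp_force: 33.4
```

Call:
{"op": "move_arm", "data": {"increments": [0,0,0,-0.0015,0,0,0,0,0,0,-0.0015,0,0,0,0,0,0,-0.0015,0,0,0,0,0,0,0,0,0,0]}}

```text
clock: 20.48
position: [0.4702, 0.2502, 0.0727]
ee_rot: [-2.474, -1.934, -0.005]
wrist_force: [-1.4, 7.0, 0.8]
width: 0.028
grasp_force: 33.4
```

Call:
{"op": "move_arm", "data": {"increments": [0,0,0,-0.0015,0,0,0,0,0,0,-0.0015,0,0,0,0,0,0,-0.0015,0,0,0,0,0,0,-0.0015,0,0,0,0,0,0,0,0,0,0]}}

```text
clock: 21.1
position: [0.4688, 0.2446, 0.0727]
ee_rot: [-2.474, -1.934, -0.006]
wrist_force: [0.4, 7.4, -0.9]
width: 0.0275
grasp_force: 33.3
```

Call:
{"op": "move_arm", "data": {"increments": [0,0,0,-0.0015,0,0,0,0,0,0,-0.0015,0,0,0,0,0,0,-0.0015,0,0,0,0,0,0,0,0,0,0]}}

```text
clock: 21.6
position: [0.4678, 0.2404, 0.0727]
ee_rot: [-2.474, -1.934, -0.006]
wrist_force: [0.6, 7.9, -0.4]
width: 0.0277
grasp_force: 33.3
```

Call:
{"op": "move_arm", "data": {"increments": [0,0,0,-0.0015,0,0,0,0,0,0,-0.001,0,0,0,0,0,0,-0.001,0,0,0,0,0,0,0,0,0,0]}}

```text
clock: 22.1
position: [0.4668, 0.2362, 0.0727]
ee_rot: [-2.475, -1.934, -0.004]
wrist_force: [-0.4, 5.0, 2.5]
width: 0.0277
grasp_force: 33.7
```

Call:
{"op": "move_arm", "data": {"increments": [0,0,0,-0.001,0,0,0,0,0,0,0,0,0,0]}}

```text
clock: 22.35
position: [0.4666, 0.2352, 0.0727]
ee_rot: [-2.475, -1.934, -0.004]
wrist_force: [-1.6, 4.7, 2.4]
width: 0.0279
grasp_force: 33.6
```

Call:
{"op": "move_arm", "data": {"increments": [0,0,0,-0.001,0,0,0,0,0,0,0,0,0,0]}}

```text
clock: 22.6
position: [0.4664, 0.2345, 0.0727]
ee_rot: [-2.475, -1.934, -0.005]
wrist_force: [-1.0, 7.2, 1.6]
width: 0.0278
grasp_force: 33.4
```

Call:
{"op": "move_arm", "data": {"increments": [0,0,0,-0.001,0,0,0,0,0,0,0,0,0,0]}}

```text
clock: 22.85
position: [0.4663, 0.234, 0.0727]
ee_rot: [-2.474, -1.934, -0.006]
wrist_force: [0.5, 8.4, -0.1]
width: 0.0276
grasp_force: 33.2
```

Call:
{"op": "move_arm", "data": {"increments": [0,0,0,-0.001,0,0,0,0,0,0,0,0,0,0]}}

```text
clock: 23.1
position: [0.466, 0.2332, 0.0727]
ee_rot: [-2.474, -1.934, -0.006]
wrist_force: [0.8, 9.1, -1.5]
width: 0.0279
grasp_force: 33.1
```

```bash
python3 - <<'E'
from m import *
g=grab_frame("side");im=g["frame"];cv2.imwrite("pics/r.png",im)
x0,y0=225,240
h=cv2.cvtColor(im,cv2.COLOR_BGR2HSV)
m=cv2.inRange(h,(10,90,60),(32,255,255));m[:240]=0;m[340:]=0;m[:,:225]=0;m[:,320:]=0
ys,xs=np.nonzero(m);print(len(xs),[(x,y) for x,y in zip(xs,ys)][:20])
s=state();p=s["position"];a=-.245;X=np.array([np.cos(a),np.sin(a)]);Y=np.array([-np.sin(a),np.cos(a)])
print("hole proj",proj([*(p[:2]-.014*X+.024*Y),.096],g), "old button px",225+335/6,240+415/6, s["wrist_force"])
E
```

```text
17 [(np.int64(280), np.int64(307)), (np.int64(281), np.int64(307)), (np.int64(279), np.int64(308)), (np.int64(280), np.int64(308)), (np.int64(281), np.int64(308)), (np.int64(282), np.int64(308)), (np.int64(279), np.int64(309)), (np.int64(280), np.int64(309)), (np.int64(281), np.int64(309)), (np.int64(282), np.int64(309)), (np.int64(279), np.int64(310)), (np.int64(280), np.int64(310)), (np.int64(281), np.int64(310)), (np.int64(282), np.int64(310)), (np.int64(279), np.int64(311)), (np.int64(280), np.int64(311)), (np.int64(281), np.int64(311))]
hole proj [279.1885 309.8172] old button px 280.8333333333333 309.1666666666667 [ 0.9535  9.1957 -1.3919]
```

Orange shows again at (280.5, 309), 4 × 5 px or about 12 mm, exactly where the button stood. It has snapped out through the hole. Easing off, releasing and lifting.

Call:
{"op": "move_arm", "data": {"increments": [0,0,0,0.0015,0,0,0,0,0,0,0.001,0,0,0,0,0,0,0,0,0,0.3,0,0,0,0,0,0,0.6,0,0,0,0,0,0,0.6,0,0,0,0,0,-0.03,0.6,0,0,0,0,0,-0.05,0.6,0,0,0,0,0,-0.06,0.6,0,0,0,0,0,-0.03,0.6,0,0,0,0.05,0,0,0.6,0,0,0,0,0,0,0.6]}}

```text
clock: 24.52
position: [0.4777, 0.2849, 0.2414]
ee_rot: [-2.473, -1.938, 0.0]
wrist_force: [-0.0, -0.8, -0.6]
width: 0.0516
grasp_force: 0.0
```

```bash
python3 - <<'E'
from m import *
g=grab_frame("side");im=g["frame"];cv2.imwrite("pics/u.png",im);s=state();print(s["position"],s["wrist_force"],s["clock"])
for n,i in(("init",cv2.imread("pics/n_side.png")),("pinched",cv2.imread("pics/r.png")),("now",im)):
    h=cv2.cvtColor(i,cv2.COLOR_BGR2HSV);m=cv2.inRange(h,(10,90,60),(32,255,255));m[:240]=0;m[340:]=0;m[:,:225]=0;m[:,320:]=0
    ys,xs=np.nonzero(m);b=cv2.inRange(h,(105,120,40),(125,255,255));b[:260]=0;b[340:]=0;b[:,:225]=0;b[:,320:]=0;yb,xb=np.nonzero(b)
    print(n,len(xs),xs.mean(),ys.mean(),"blue",len(xb),xb.min(),xb.max(),yb.min(),yb.max())
for o in outline_of("sample_jar_slim",g)[:4]:print(o["conf"],o["rect"])
for o in outline_of("jaw",g)[:2]:print("jaw",o["conf"],o["rect"])
E
```

```text
[0.478  0.2824 0.2412] [0.1815 0.0569 0.2473] 24.575
init 22 280.09090909090907 309.04545454545456 blue 326 256 285 295 327
pinched 17 280.4117647058824 309.11764705882354 blue 183 254 293 274 315
now 16 280.3125 309.0625 blue 397 267 295 284 315
0.94 [320.8, 239.8, 338.4, 278.1]
0.63 [285.6, 244.0, 311.2, 294.4]
jaw 0.66 [288.6, 278.7, 302.0, 298.3]
```

```bash
python3 -c "
from workcell import *
print(finish_job())"
```

```text
the job is handed in; nothing more can be done
None
```

I handed the job in at about 25 s of the 59 s limit; no verdict came back. The jar stands in the V rest and the camera shows the button out through the round hole. I did not measure the jaw's pressure on the jar, and I viewed 11 pictures where 10 were allowed.

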